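Clamp an aluminium bar for sawing

ROBOT

A 6-joint arm with a two-finger parallel gripper is mounted at the origin on the work surface. World frame = base frame: x ahead of the robot, y to its left, z up, the work surface at z = 0. Lengths are in m, angles in rad, forces in N, time in s.
With the tool pointing down it reaches from about 0.3 to 1 m from the base axis. Payload 5.1 kg.
Tool frame: the origin (TCP) lies on the centre line of the jaws, within the pads' length; the fingertips stand 11 mm ahead of it and the grasp point (between the pads) lies 8 mm behind it; z points along the fingers, y is the line along which they close (so a half turn about z gives the same grasp; the last joint's range is limited). The gripper opens to 95 mm and grips with 3 to 60 N. Pads are 20 mm wide; open, the fingers measure 119 mm over their backs; the gripper's body (75 mm by 180 mm) begins 59 mm behind the grasp point.
Start: joints at [1.207, 0.124, 1.65, -0, 1.367, -0.083], TCP at [0.18, 0.625, 0.226] pointing down, gripper open.
Joint ranges: [-2.61, 2.61], [-1.02, 2.33], [0.03, 2.71], [-1.35, 4.49], [0.32, 2.68], [-2.91, 2.91]. Speed limits (rad/s): [2.57, 2.57, 3.14, 3.14, 3.14, 3.14].

INTERFACE

Orientations are given as a rotation vector (axis times angle).
In Python, from station import env gives the robot as it stands.
- The arm moves only by the tool step_arm, never from a script. Its arguments are lists of equal length, an entry for each row: "linear": the shift along the tool's x, y, z in mm, a list of three; "delta_rot": the turn, a rotation vector about the tool's x, y, z in degrees, a list of three; "gripper": the opening, from -1 (shut) to 1 (fully open). In form: {"linear": [[x, y, z], ...], "delta_rot": [[wx, wy, wz], ...], "gripper": [gripper, ...]}. A call has 1 to 20 rows; each row is the pose to reach, as a shift and turn from the pose commanded when the call began, along the tool's axes at that moment; what a row does not reach only later rows make up. A row lasts 1/12 s, in which the tool goes at most 41.7 mm and 7.16 degrees, less where a joint would pass 70% of its speed; a pose out of reach is approached as far as the arm can. A call with a gripper value outside its range is refused whole. The fingers move at their own pace and stop on an object; the grip force is fixed at half the most. Time passes only in rows, so rows that repeat a pose let the fingers close. It gives the time, the measured TCP pose, the force, the opening and the grip force at its end, in the units of the state.
- env.observe(): the state, without advancing time (a new reading comes with each control period).
- env.get_image(name): name is "side" or "top" or "wrist"; returns (picture, depth): 420x560x3 uint8, blue, green, red; 420x560 float32, m along the optical axis (not along the pixel's ray), 0 where there is no reading.
- env.get_calibration(name): a dict with "fx", "fy", "cx", "cy" (pixels), "pose" (4x4, takes a point from camera to world coordinates). Camera axes: x right, y down, z forward; pixel columns grow to the right and rows downward; lengths in m; the calibration is good to about 2 mm. A picture is of the moment at which its call begins: read the wrist's pose just before it. get_calibration takes no time and is no camera call; for the wrist camera it gives the pose at the moment of the call.
- env.hand_in(): hands the job in; it is judged then, once.
The state is a dict: "clock": time; "joint_pos": joint angles; "dq": joint speeds; "joint_efforts": joint torques, N m; "position": TCP position; "tool_rot": TCP orientation; "force": force on the tool from outside, world axes, zero at the start; "ft_torque": the same for the moment, N m; "opening": finger opening in m; "grasp_force": force on a finger pad.
Only numpy, scipy, OpenCV 4.12 (cv2) and the standard library are available. Lean on these libraries where they do the work, as an engineer would, in place of code of your own. Each camera call takes 0.05 s, during which the arm holds its last target. There are 200 camera calls.

TASK

Load the aluminium bar for sawing: it stands on edge in the blue rack; lay it flat (broad face down) on the bed of the clamp fixture and slide it between the guide rails, under the raised clamp arm, until its end is home against the yellow end stop, and let go. Then press the sprung arm down by its red paddle until it latches and holds the bar by itself. The feed knob on the grey controller must also be turned fully anticlockwise (seen from above) to its stop, before or after; leave the brass bar and the other things on the bench where they are.

Things in the scene. Friction and masses are not known exactly. Their poses are not given: they have to be found in the camera images.
- alu_bar: Bright silver aluminium bar, 140 x 14 x 40 mm, 0.21 kg. Origin at its centre. Own x along its 140 mm length, y across its 14 mm thickness, z along its 40 mm width. At the start it stands on a long 14 mm edge in one of the two slots of the rack (z up), its centre 28 mm above the table. Lying flat its y axis is vertical.
- brass_bar: Yellow brass bar of the same size and axes, in the other slot of the rack; leave it there.
- rack: Blue stock rack fixed to the table, 160 (x) x 150 (y) mm, base 8 mm thick. Origin at the centre of its underside. Two slots along its x, centred at y = -35 and +35 mm, each 17 mm wide between two ribs 5 mm thick whose tops are 20 mm above the table. Bar tops are 48 mm above the table.
- fixture: Clamp fixture fixed to the table. Origin on the table under the centre of a fully loaded bar; x points along the bed to the end stop, z up. Grey bed: x -150 to 90, y -45 to 45 mm, top 20 mm above the table. A loaded bar lies along x with its centre at (0, 0, 27) mm; there the fingers have room beside it at x = -60 to -15 mm. The parts on the bed are given by the points below, in this frame.
- stop_face (a point): Middle of the yellow end stop's face that the bar's end must touch: x = 70 mm, 11 mm above the bed (the stop is 22 mm tall and 70 mm wide).
- rail_mouth (a point): Midway between the two steel guide rails where they begin, on the bed at x = 15 mm. They run on to the stop, 10 mm tall, inner faces 45 mm apart (y = -22.5 and +22.5); flared lead-ins reach back to x = -8 mm, 55 mm apart at their mouth.
- clamp_hinge (a point): On the clamp arm's hinge axis (parallel to fixture x) at (45, 60, 56) mm, between yellow cheeks 70 mm tall. The 18 mm wide arm crosses above the bed towards -y. Raised, arm and pad leave over 15 mm free above a bar on the bed, but block lowering one there from above: the bar goes in by sliding along +x.
- lever (a joint): Sprung clamp arm. 0 rad: raised (about 40 degrees, its free end to the fixture's -y and up); 0.70 rad: level, at its lower stop. Pressing takes up to about 15 N at the paddle; past 0.62 rad a detent pulls it to 0.70 and holds it there; short of that it springs back up. The detent plunger sits in a yellow post, 72 mm tall, beside the paddle at fixture (72, -71) mm.
- paddle (a point): Centre of the top face of the arm's red paddle, 135 mm from the hinge axis; paddle 36 mm wide (along fixture x), 60 mm long and 14 mm thick. In the fixture frame it is at about (45, -39, 148) mm raised and (45, -75, 63) mm latched.
- clamp_pad: Black rubber clamp pad, 18 mm diameter, sprung under the arm, 60 mm from the hinge axis; when latched it presses on the bar's top at fixture x = 45, y = 0 with about 5 N. Origin at the arm's underside.
- controller: Grey feed controller box with a yellow top plate, fixed to the table, 130 (x) x 110 (y) x 55 mm. Origin at the centre of its underside. The knob's axis is vertical through its centre; a black mark at -x shows the zero.
- feed_knob (a joint): Black feed knob; 0 rad is the fully anticlockwise stop (seen from above), growing clockwise up to 2.4. Its grip is an upright bar 42 x 14 mm in plan and 32 mm tall, which lies along the controller's x at 0; it is at angle (controller yaw - joint value).
- feed_knob_grip (a point): On the knob's axis at the height to grip, 93 mm above the table; the bar's top is 6 mm higher, the round skirt below it 24 mm lower.
- oil_bottle: Yellow oil bottle, 54 mm diameter, 130 mm tall, origin under its centre; bystander.
- tin: Green open tin, 68 mm diameter, 80 mm tall, origin under its centre; bystander.
- screwdriver: Red-handled screwdriver lying on the table, 200 mm long; bystander.
- brush: Wooden bench brush lying on the table, 200 mm long; bystander.
- wrench: Steel wrench lying on the table, 180 mm long; bystander.
- square: Small engineer's square lying flat, 110 x 75 mm, 12 mm thick; bystander.
- offcut: Steel offcut block 35 x 30 x 25 mm, origin under its centre; bystander.
Not all that is in view belongs to the job. Leave any orange or turquoise look-alike of the alu_bar alone. Leave any orange look-alike of the controller alone.

How it is judged:
By the outcome, as a careful person would: the job done as asked, in the order asked, and still so for the second after the job is handed in, with the robot touching nothing.
It also fails if it takes over 67 s, if anything falls off the work surface, if the arm or the gripper's body presses on something with over 40 N, if the wrist force passes 120 N, or if a joint passes its speed limit or range.

## Working session

There is one attempt and no reset: what is moved stays moved. The work goes in short steps, Python scripts to look and compute and a tool call to move; the robot and the scene stay as the last step left them, time stands still between calls to the robot, and variables do not carry over. Pictures are saved under pics/ and viewed, at most 10 in all, crops included, and the job is handed in when it is done.

Besides the shell and the picture viewer there is one more tool, called after ">>>" as name(argument=value, ...) on one line, values as JSON. step_arm: Moves the arm, as the interface text tells. Its arguments: {"type":"object","properties":{"linear":{"type":"array"},"delta_rot":{"type":"array"},"gripper":{"type":"array"}},"required":["linear","delta_rot","gripper"]}

```bash
mkdir -p pics; cat > h.py <<'E'
import numpy as np, cv2
from station import env
from scipy.spatial.transform import Rotation as R
def snap(n,f):
    c=env.get_calibration(n); im,d=env.get_image(n)
    cv2.imwrite(f'pics/{f}.png',im); np.savez(f'pics/{f}.npz',im=im,d=d,**c); return im,d,c
def cloud(f):
    z=np.load(f'pics/{f}.npz'); d=z['d']; v,u=np.mgrid[:d.shape[0],:d.shape[1]]
    P=np.stack([(u-z['cx'])/z['fx']*d,(v-z['cy'])/z['fy']*d,d],-1)
    return P@z['pose'][:3,:3].T+z['pose'][:3,3], z['im'], d
E
python3 - <<'E'
from h import *
for n in('top','side'):
    im,d,c=snap(n,n+'0'); print(n,c['fx'],np.round(c['pose'],3).tolist())
s=env.observe(); print(s['position'],s['tool_rot'],s['clock'],s['opening'],s['force'])
E
```

```text
top 450.70850025140635 [[-0.021, -0.991, 0.135, 0.346], [-1.0, 0.02, -0.012, -0.0], [0.009, -0.135, -0.991, 1.284], [0.0, 0.0, 0.0, 1.0]]
side 521.9607947646781 [[-0.944, -0.231, 0.236, 0.117], [-0.33, 0.658, -0.676, 1.081], [0.001, -0.716, -0.698, 1.216], [0.0, 0.0, 0.0, 1.0]]
[0.17996663 0.62399567 0.22449941] [-4.39561618e-01 -3.11029608e+00  2.93083822e-03] 0.1 0.09508097327542792 [ 0.40131368 -0.14944815 -1.09605652]
```

View pics/top0.png

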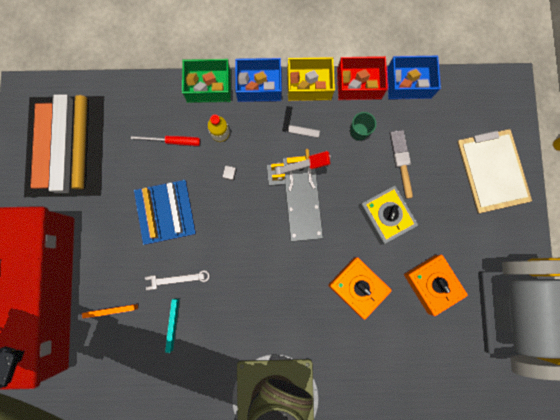

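View pics/side0.png

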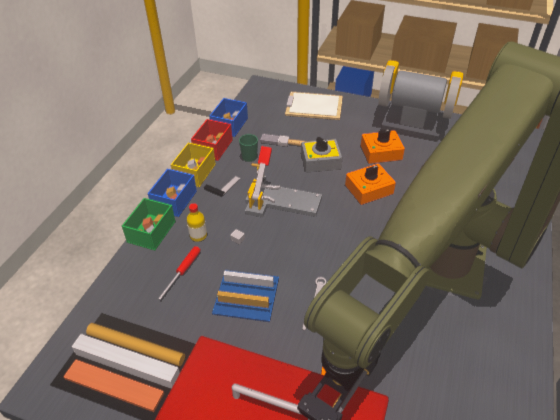

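The top view shows the alu bar at (174,207) and brass at (150,212) in the blue rack. The fixture bed is near (304,205), with the stop and clamp at its top end (arm to the right, paddle at (320,158)). The job's controller has a yellow plate at (388,213), and its knob is roughly along the image horizontal.

```bash
cat >> h.py <<'E'
def fit(P,m,name):
    q=P[m][:,:2]; (c,s,a)=cv2.minAreaRect((q*1000).astype(np.float32)); b=cv2.boxPoints((c,s,a))
    e=[b[1]-b[0],b[2]-b[1]]; L=max(e,key=lambda v:v@v); 
    print(name,m.sum(),'c',np.round(c,1),'size',np.round(s,1),'longaxis deg',round(np.degrees(np.arctan2(L[1],L[0])),1),'z',np.round(np.median(P[m][:,2])*1000,1),'mean',np.round(q.mean(0)*1000,1))
E
python3 - <<'E'
from h import *
P,im,d=cloud('top0'); v,u=np.mgrid[:420,:560]; Z=P[...,2]; hsv=cv2.cvtColor(im,cv2.COLOR_BGR2HSV)
def box(a,b,c,e): return (u>a)&(u<b)&(v>c)&(v<e)&(d>0)
H,S,V=[hsv[...,i].astype(int) for i in range(3)]
fit(P,box(163,195,175,240)&(Z>.04)&(Z<.056),'alu')
fit(P,box(140,162,180,245)&(Z>.04)&(Z<.056),'brass')
fit(P,box(130,200,175,250)&(H>95)&(H<130)&(S>100),'rack')
fit(P,box(275,335,170,250)&(Z>.014)&(Z<.026)&(S<60),'bed')
fit(P,box(355,420,180,245)&(Z>.045)&(Z<.065),'ctrl')
fit(P,box(355,420,180,245)&(Z>.088),'knob')
fit(P,box(300,340,145,170)&((H<8)|(H>172))&(S>150),'paddle')
fit(P,box(260,320,145,190)&(H>18)&(H<35)&(S>120),'yellow')
c=np.vstack([cv2.resize(im[140:250,255:345],(720,880)[:2],interpolation=cv2.INTER_CUBIC)])
a=cv2.resize(im[142:247,260:340],(456,600),interpolation=cv2.INTER_CUBIC); b=cv2.resize(im[180:245,358:420],(340,356),interpolation=cv2.INTER_CUBIC)
o=np.zeros((600,800,3),np.uint8); o[:600,:456]=a; o[:356,460:]=b; cv2.imwrite('pics/c1.png',o)
E
```

```text
alu 272 c [524.5 270.4] size [139.8  14.9] longaxis deg 10.9 z 47.0 mean [523.4 269.9]
brass 286 c [511.8 339. ] size [139.5  15.2] longaxis deg 10.6 z 47.4 mean [511.1 338.5]
rack 2134 c [519.3 306.2] size [163.2 153.7] longaxis deg 10.5 z 7.8 mean [515.7 300.7]
bed 2053 c [527.8 -78.2] size [199.6 115.2] longaxis deg 4.4 z 19.1 mean [524.4 -89.8]
ctrl 1656 c [ 492.8 -326.3] size [129.9 112.6] longaxis deg 27.4 z 54.9 mean [ 491.3 -323.9]
knob 91 c [ 493.2 -325.9] size [14.3 43. ] longaxis deg -22.5 z 97.4 mean [ 492.4 -325.4]
paddle 282 c [ 643.5 -126.5] size [69.4 48.9] longaxis deg 2.4 z 150.1 mean [ 625.8 -126.8]
yellow 234 c [638.6 -49.5] size [ 61.  111.6] longaxis deg -69.9 z 51.8 mean [638.1 -51.1]
```

View pics/c1.png

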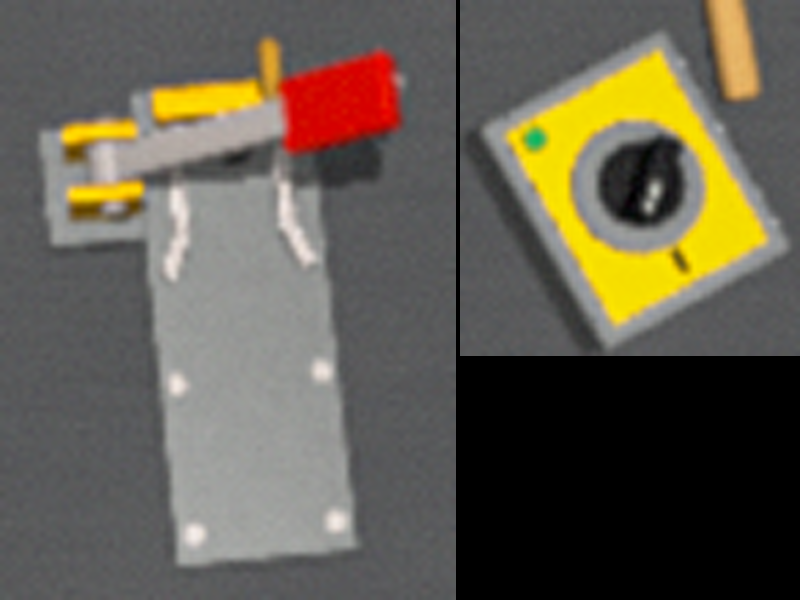

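```bash
python3 - <<'E'
from h import *
P,im,d=cloud('top0'); v,u=np.mgrid[:420,:560]; Z=P[...,2]; 
m=(u>275)&(u<335)&(v>188)&(v<250)&(Z>.014)&(Z<.026)
# sub-pixel edges using brightness along rows/cols
g=cv2.GaussianBlur(cv2.cvtColor(im,cv2.COLOR_BGR2GRAY),(3,3),0).astype(float)
z=np.load('pics/top0.npz')
def at(uu,vv,h):
    r=z['pose'][:3,:3]@np.array([(uu-z['cx'])/z['fx'],(vv-z['cy'])/z['fy'],1]); o=z['pose'][:3,3]; return (o+r*(h-o[2])/r[2])[:2]*1000
def cross(a,thr):
    i=np.where(a>thr)[0]; lo,hi=i[0],i[-1]
    f=lambda p,q:p+(thr-a[p])/(a[q]-a[p])*(q-p)
    return f(lo-1,lo),f(hi+1,hi)
L=[];Rr=[]
for r in range(192,236):
    a=g[r,275:340]; l,h=cross(a,105 if 0 else (a.max()+0)*0+ (np.median(g[r,295:312])+np.median(g[r,330:340]))/2)
    L.append(at(275+l,r,.02));Rr.append(at(275+h,r,.02))
B=[]
for c in range(294,318):
    a=g[200:255,c]; B.append(at(c,200+cross(a,(a[:20].mean()+a[-8:].mean())/2)[1],.02))
def line(pts):
    vx,vy,x,y=cv2.fitLine(np.array(pts,np.float32),cv2.DIST_HUBER,0,.01,.01).ravel(); return np.degrees(np.arctan2(vy,vx)),np.array([x,y])
(aL,pL),(aR,pR),(aB,pB)=line(L),line(Rr),line(B)
print(aL,aR,aB,pL,pR,pB)
yaw=np.radians((aL%180+aR%180)/2); ex=np.array([np.cos(yaw),np.sin(yaw)]);ey=np.array([-ex[1],ex[0]])
print('width',(pL-pR)@ey)
mid=((pL+pR)/2@ey); org=ex*(pB@ex+150)+ey*mid; print('yaw',np.degrees(yaw),'origin',org)
F=lambda p:org+p[0]*ex+p[1]*ey
q=P[(u>300)&(u<340)&(v>145)&(v<170)&(im[...,2]>150)&(im[...,1]<80)&(im[...,0]<80)]*1000
print('paddle in fixture',((q[:,:2].mean(0)-org)@ex,(q[:,:2].mean(0)-org)@ey),q[:,2].mean(), 'exp (45,-39,148)')
print(F((45,-75)),F((-120,0)))
E
```

```text
4.094434 3.8697774 -85.85776 [512.5847  -47.38928] [ 507.38116 -136.55534] [429.42014  -90.581825]
width 88.58944
yaw 3.9821055 origin [579.5429  -87.13004]
paddle in fixture (np.float64(43.18906274166182), np.float64(-42.10119120539831)) 154.1047180487796 exp (45,-39,148)
[ 629.64264 -158.82394] [459.8326  -95.46343]
```

```bash
cat >> h.py <<'E'
def goal(xyz,yaw,tilt=0,pos=None):
    """yaw: world heading (deg) of tool y, tool down; tilt deg about tool x applied last. xyz mm."""
    s=env.observe(); R0=R.from_rotvec(s['tool_rot']); p=np.array(s['position'])*1000
    a=np.radians(yaw); y=np.array([np.cos(a),np.sin(a),0]); z=np.array([0,0,-1]); 
    G=R.from_matrix(np.stack([np.cross(y,z),y,z],1))*R.from_euler('x',tilt,degrees=True)
    print('lin',np.round(R0.inv().apply(np.array(xyz)-p),1).tolist(),'rot',np.round(np.degrees((R0.inv()*G).as_rotvec()),1).tolist())
def st():
    s=env.observe(); M=R.from_rotvec(s['tool_rot']).as_matrix(); print('t',round(s['clock'],2),'p',np.round(s['position']*1000,1),'yaw',round(np.degrees(np.arctan2(M[1,1],M[0,1])),1),'z',np.round(M[:,2],3),'F',np.round(s['force'],1),'op',round(s['opening']*1000,1),'gf',round(s['grasp_force'],1),'q',np.round(s['joint_pos'],2))
E
python3 - <<'E'
from h import *
st(); c=env.get_calibration('wrist'); s=env.observe()
Rt=R.from_rotvec(s['tool_rot']); print('cam in tool',np.round(Rt.inv().apply(c['pose'][:3,3]-s['position'])*1000,1), np.round(Rt.inv().as_matrix()@c['pose'][:3,:3],2).tolist())
goal((524,270,200),100.9)
E
```

```text
t 0.1 p [180.  624.  224.5] yaw 73.9 z [-0.001 -0.002 -1.   ] F [ 0.4 -0.1 -1.1] op 95.1 gf 0.0 q [ 1.21  0.12  1.65 -0.    1.37 -0.08]
cam in tool [  84.8   -0.3 -158.9] [[0.0, -0.95, -0.3], [1.0, 0.0, 0.0], [-0.0, -0.3, 0.95]]
lin [-428.7, -244.7, 24.9] rot [-0.1, -0.0, -27.0]
```

>>> step_arm(linear=[[-429,-245,0],[-429,-245,0],[-429,-245,0],[-429,-245,0],[-429,-245,0],[-429,-245,0],[-429,-245,0],[-429,-245,0],[-429,-245,0],[-429,-245,0],[-429,-245,25],[-429,-245,25],[-429,-245,25],[-429,-245,25],[-429,-245,25],[-429,-245,25],[-429,-245,25]], delta_rot=[[0,0,-27],[0,0,-27],[0,0,-27],[0,0,-27],[0,0,-27],[0,0,-27],[0,0,-27],[0,0,-27],[0,0,-27],[0,0,-27],[0,0,-27],[0,0,-27],[0,0,-27],[0,0,-27],[0,0,-27],[0,0,-27],[0,0,-27]], gripper=[1,1,1,1,1,1,1,1,1,1,1,1,1,1,1,1,1])

```text
clock: 1.52
position: [0.5238, 0.2716, 0.2013]
tool_rot: [-0.302, 3.126, 0.001]
force: [0.4, -0.6, -0.3]
opening: 0.0949
grasp_force: 0.0
```

```bash
python3 - <<'E'
from h import *
st(); snap('wrist','w1')
P,im,d=cloud('w1'); Z=P[...,2]
hsv=cv2.cvtColor(im,cv2.COLOR_BGR2HSV)
m=(Z>.042)&(Z<.054)&(P[...,0]>.42)&(P[...,0]<.62)
fit(P,m&(P[...,1]<.305)&(P[...,1]>.22),'alu'); fit(P,m&(P[...,1]>.305)&(P[...,1]<.40),'brass')
E
```

```text
t 1.52 p [523.8 271.6 201.3] yaw 101.0 z [ 0.001  0.001 -1.   ] F [ 0.4 -0.6 -0.3] op 94.9 gf 0.0 q [ 0.39  0.01  1.81  0.    1.32 -1.38]
alu 1669 c [524.  271.1] size [138.5  13.3] longaxis deg 10.7 z 47.7 mean [519.5 270. ]
brass 1817 c [511.6 339.5] size [140.3  14.4] longaxis deg 10.7 z 47.6 mean [506.9 338.1]
```

View pics/w1.png

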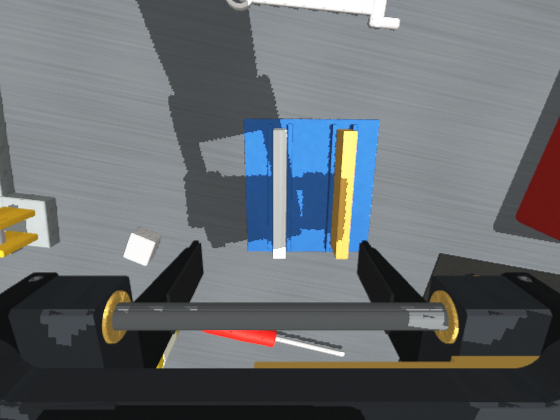

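The wrist view confirms the alu bar at (280,195) and brass at (346,195), matching the top-view measurements. Grasping now.

>>> step_arm(linear=[[0,-0.5,40],[0,-0.5,80],[0,-0.5,115],[0,-0.5,140],[0,-0.5,155],[0,-0.5,162],[0,-0.5,162],[0,-0.5,162],[0,-0.5,162],[0,-0.5,162],[0,-0.5,162],[0,-0.5,162],[0,-0.5,162],[0,-0.5,162]], delta_rot=[[0,0,0],[0,0,0],[0,0,0],[0,0,0],[0,0,0],[0,0,0],[0,0,0],[0,0,0],[0,0,0],[0,0,0],[0,0,0],[0,0,0],[0,0,0],[0,0,0]], gripper=[-0.1,-0.1,-0.1,-0.1,-0.1,-0.1,-0.1,-0.1,-1,-1,-1,-1,-1,-1])

```text
clock: 2.73
position: [0.5249, 0.2699, 0.0393]
tool_rot: [-0.298, 3.127, 0.001]
force: [0.4, -0.0, 1.7]
opening: 0.0138
grasp_force: 30.0
```

```bash
python3 - <<'E'
from h import *
st()
E
```

```text
t 2.73 p [524.9 269.9  39.3] yaw 100.9 z [ 0.001  0.001 -1.   ] F [ 0.4 -0.   1.7] op 13.8 gf 30.0 q [ 0.38  0.18  1.92  0.    1.04 -1.38]
```

>>> step_arm(linear=[[0,0,-10],[0,0,-30],[0,0,-60],[0,0,-100],[96,-331,-125],[96,-331,-125],[96,-331,-125],[96,-331,-125],[96,-331,-125],[96,-331,-125],[96,-331,-125],[96,-331,-125],[96,-331,-125],[96,-331,-125],[96,-331,-125],[96,-331,-125]], delta_rot=[[0,0,0],[0,0,0],[0,0,0],[0,0,0],[0,0,6.9],[0,0,6.9],[0,0,6.9],[0,0,6.9],[0,0,6.9],[0,0,6.9],[0,0,6.9],[0,0,6.9],[0,0,6.9],[0,0,6.9],[0,0,6.9],[0,0,6.9]], gripper=[-1,-1,-1,-1,-1,-1,-1,-1,-1,-1,-1,-1,-1,-1,-1,-1])

```text
clock: 4.07
position: [0.4927, -0.0725, 0.1634]
tool_rot: [0.111, -3.139, -0.001]
force: [-0.2, 0.7, -2.4]
opening: 0.0142
grasp_force: 30.0
```

```bash
python3 - <<'E'
from h import *
st(); snap('wrist','w2')
P,im,d=cloud('w2'); Z=P[...,2]
o=np.array([579.5,-87.1])/1000; a=np.radians(3.98); ex=np.array([np.cos(a),np.sin(a)]); ey=np.array([-ex[1],ex[0]])
X=(P[...,:2]-o)@ex*1000; Y=(P[...,:2]-o)@ey*1000
b=(Z>.016)&(Z<.024)&(X>-170)&(X<20)&(abs(Y)<60)
for x in range(-150,0,20):
    m=b&(abs(X-x)<6); print(x,m.sum(), np.round([Y[m].min(),Y[m].max()],1) if m.any() else '')
print('xmin',np.round(X[b].min(),1), 'bed z',np.median(Z[b]))
E
```

```text
t 4.07 p [492.7 -72.5 163.4] yaw 94.0 z [-0.001  0.001 -1.   ] F [-0.2  0.7 -2.4] op 14.2 gf 30.0 q [-0.25 -0.17  2.05  0.    1.27 -1.9 ]
-150 636 [-45.4  44. ]
-130 755 [-45.6  44.5]
-110 727 [-45.3  44. ]
-90 663 [-45.1  44.5]
-70 655 [-45.3  43.8]
-50 608 [-45.3  44.3]
-30 384 [-45.1  44.7]
-10 253 [-45.  -12.8]
xmin -150.8 bed z 0.019727032547300405
```

View pics/w2.png

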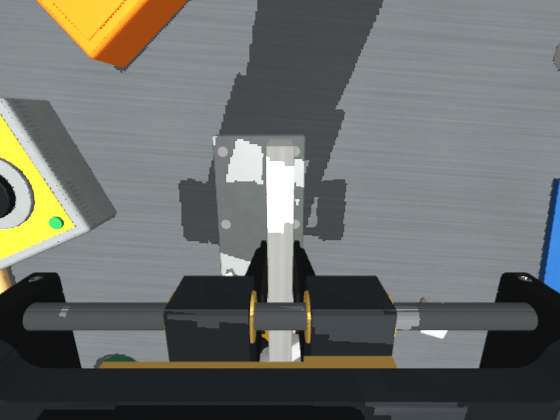

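The wrist view shows the bar held over the bed (bed spans x 213–304 px). The measured bed edges agree with the fixture estimate to within 1 mm. Next: tilt, and set the lower edge on the bed.

```bash
cat >> h.py <<'E'
O=np.array([579.5,-87.3]); FY=3.98; _a=np.radians(FY); EX=np.array([np.cos(_a),np.sin(_a)]); EY=np.array([-EX[1],EX[0]])
def F(x,y,z): return (*(O+x*EX+y*EY),z)
def inF(p): p=np.array(p); return np.round([(p[:2]-O)@EX,(p[:2]-O)@EY,p[2]],1)
E
python3 - <<'E'
from h import *
goal(F(-85,-6.2,85),94,38); goal(F(-85,-6.2,49.5),94,38)
E
```

```text
lin [-0.4, -27.3, 78.3] rot [38.0, -0.0, 0.1]
lin [-0.5, -27.3, 113.8] rot [38.0, -0.0, 0.1]
```

>>> step_arm(linear=[[0,-27,30],[0,-27,60],[0,-27,78],[0,-27,78],[0,-27,78],[0,-27,78],[0,-27,88],[0,-27,98],[0,-27,106],[0,-27,111],[0,-27,113.5],[0,-27,113.5],[0,-27,113.5]], delta_rot=[[7,0,0],[14,0,0],[21,0,0],[28,0,0],[35,0,0],[38,0,0],[38,0,0],[38,0,0],[38,0,0],[38,0,0],[38,0,0],[38,0,0],[38,0,0]], gripper=[-1,-1,-1,-1,-1,-1,-1,-1,-1,-1,-1,-1,-1])

```text
clock: 5.2
position: [0.495, -0.1009, 0.0504]
tool_rot: [-0.101, 2.947, -1.015]
force: [0.8, -0.7, -2.3]
opening: 0.0137
grasp_force: 30.0
```

```bash
python3 - <<'E'
from h import *
st(); print(inF(env.observe()['position']*1000)); goal(F(-85,-6.2,49.5),94,38)
E
```

```text
t 5.2 p [ 495.  -100.9   50.4] yaw 93.9 z [ 0.043 -0.614 -0.788] F [ 0.8 -0.7 -2.3] op 13.7 gf 30.0 q [ 0.04  0.05  2.17 -0.78  1.06 -1.16]
[-85.2  -7.7  50.4]
lin [-0.2, 1.8, -0.2] rot [0.0, -0.0, -0.1]
```

>>> step_arm(linear=[[0,0.6,0.8],[0,0.6,0.8],[0,0.6,0.8],[0,0.6,0.8],[0,0.6,0.8],[0,0.6,0.8],[0,0.6,0.8],[0,0.6,-5],[0,0.6,-12],[0,0.6,-20],[0,0.6,-30],[0,0.6,-45],[0,0.6,-70],[0,0.6,-95],[0,0.6,-95],[0,0.6,-95]], delta_rot=[[0,0,0],[0,0,0],[0,0,0],[0,0,0],[0,0,0],[0,0,0],[0,0,0],[0,0,0],[0,0,0],[0,0,0],[0,0,0],[0,0,0],[0,0,0],[0,0,0],[0,0,0],[0,0,0]], gripper=[-1,-1,-0.28,-0.28,-0.28,-0.28,-0.28,-0.28,-0.28,-0.28,-0.28,-0.28,-0.28,-0.28,-0.28,-0.28])

```text
clock: 6.53
position: [0.4921, -0.0405, 0.1267]
tool_rot: [-0.104, 2.943, -1.013]
force: [-0.6, 0.2, 0.5]
opening: 0.0342
grasp_force: 0.0
```

```bash
python3 - <<'E'
from h import *
st(); print(inF(env.observe()['position']*1000)); im,d,c=snap('top','t3'); P,im,d=cloud('t3')
X=(P[...,:2]*1000-O)@EX; Y=(P[...,:2]*1000-O)@EY; Z=P[...,2]*1000
side,ds,cs=snap('side','s3')
for n in('s3','t3'):
    P,im,d=cloud(n); X=(P[...,:2]*1000-O)@EX; Y=(P[...,:2]*1000-O)@EY; Z=P[...,2]*1000
    m=(X>-170)&(X<0)&(abs(Y)<50)&(Z>27)&(Z<62); fit(P,m,n); print(np.percentile(Z[m],[5,50,95]) if m.any() else '')
    print(inF([*(P[m][:,:2].mean(0)*1000),0]) if m.any() else '')
cv2.imwrite('pics/s3c.png',cv2.resize(cv2.imread('pics/s3.png')[130:260,200:360],(800,600)[:2]))
goal(F(-130,0,120),94)
E
```

```text
t 6.53 p [492.1 -40.5 126.7] yaw 93.9 z [ 0.047 -0.614 -0.788] F [-0.6  0.2  0.5] op 34.2 gf 0.0 q [ 0.16 -0.06  2.12 -0.71  1.24 -1.19]
[-84.   52.8 126.7]
s3 260 c [502.6 -85.5] size [158.1  51.8] longaxis deg 10.7 z 33.1 mean [473.1 -87.4]
[28.01030185 33.0746516  37.89266655]
[-106.2    7.2    0. ]
t3 681 c [501.3 -89. ] size [154.2  74.2] longaxis deg 2.4 z 33.3 mean [493.8 -95. ]
[28.4556495  33.25070093 37.15619907]
[-86.1  -1.8   0. ]
lin [44.2, -38.2, 35.3] rot [-38.0, -0.0, 0.0]
```

View pics/s3c.png

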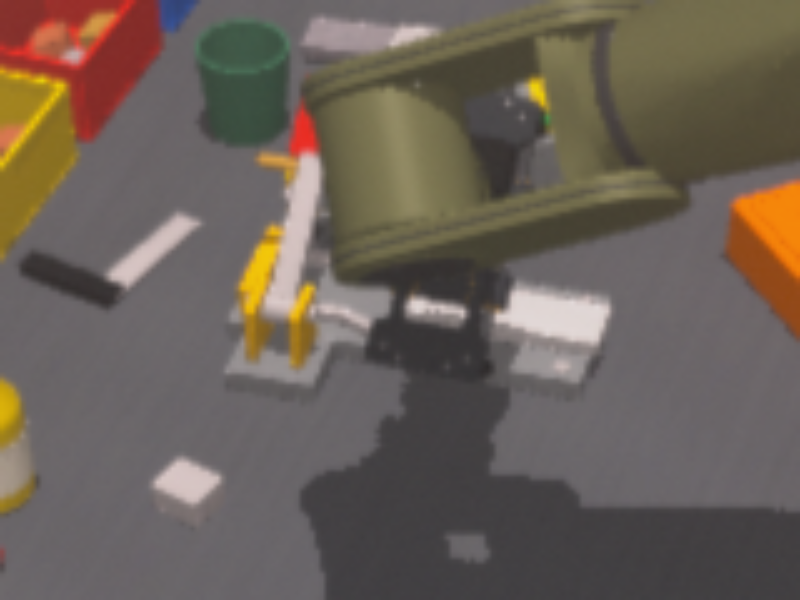

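The crop shows the bar lying flat on the bed at (560,315), with its top at 33 mm. Next I upright the tool and regrasp.

>>> step_arm(linear=[[15,-12,-10],[30,-24,-10],[44,-38,10],[44,-38,35],[44,-38,35],[44,-38,35],[44,-38,35],[44,-38,35],[44,-38,35]], delta_rot=[[-7,0,0],[-14,0,0],[-21,0,0],[-28,0,0],[-35,0,0],[-38,0,0],[-38,0,0],[-38,0,0],[-38,0,0]], gripper=[0.4,0.4,0.4,0.4,0.4,0.4,0.4,0.4,0.4])

```text
clock: 7.38
position: [0.4497, -0.0958, 0.1195]
tool_rot: [0.11, -3.138, 0.001]
force: [0.0, -0.4, -0.5]
opening: 0.0665
grasp_force: 0.0
```

```bash
python3 - <<'E'
from h import *
st(); print(inF(env.observe()['position']*1000)); snap('wrist','w4'); snap('top','t4')
for n in('w4','t4'):
    P,im,d=cloud(n); X=(P[...,:2]*1000-O)@EX; Y=(P[...,:2]*1000-O)@EY; Z=P[...,2]*1000
    m=(X>-180)&(X<20)&(abs(Y)<50)&(Z>29)&(Z<38); fit(P,m,n)
    for x in range(-160,0,20):
        k=m&(abs(X-x)<4); print(x,k.sum(),np.round(np.percentile(Y[k],[1,99]),1) if k.any() else '',end=';')
    print(X[m].min(),X[m].max())
goal(F(-131,-2,34),94)
E
```

```text
t 7.38 p [449.7 -95.8 119.5] yaw 94.0 z [-0.002 -0.001 -1.   ] F [ 0.  -0.4 -0.5] op 66.5 gf 0.0 q [-0.33 -0.22  2.16 -0.    1.2  -1.97]
[-130.1    0.6  119.5]
w4 5663 c [511.6 -92.4] size [175.9  76.1] longaxis deg 4.1 z 33.7 mean [482.5 -95. ]
-160 1 [8.8 8.8];-140 437 [-20.2  18.7];-120 416 [-20.8  18.5];-100 375 [-20.3  18.1];-80 363 [-20.8  18.5];-60 332 [-20.3  18.9];-40 0 ;-20 102 [-20.2  18.8];-156.08236351779598 19.881134759307532
t4 71 c [511.4 -90.6] size [174.4  76.8] longaxis deg 2.9 z 32.2 mean [512.8 -93.7]
-160 0 ;-140 0 ;-120 0 ;-100 0 ;-80 0 ;-60 0 ;-40 1 [-3.3 -3.3];-20 3 [-19.4 -10.8];-155.28092457609267 19.585834852235436
lin [1.3, -3.2, 85.9] rot [-0.0, -0.1, 0.1]
```

>>> step_arm(linear=[[1,-1.5,30],[1,-1.5,60],[1,-1.5,78],[1,-1.5,86],[1,-1.5,86],[1,-1.5,86],[1,-1.5,86],[1,-1.5,86],[1,-1.5,86],[1,-1.5,86]], delta_rot=[[0,0,0],[0,0,0],[0,0,0],[0,0,0],[0,0,0],[0,0,0],[0,0,0],[0,0,0],[0,0,0],[0,0,0]], gripper=[0.4,0.4,0.4,0.4,0.4,0.4,-1,-1,-1,-1])

```text
clock: 8.32
position: [0.45, -0.0977, 0.0351]
tool_rot: [-0.11, 3.138, -0.001]
force: [0.1, 1.2, 0.1]
opening: 0.0449
grasp_force: 0.0
```

```bash
python3 - <<'E'
from h import *
st(); print(inF(env.observe()['position']*1000)); goal(F(-49,0,34),94)
E
```

```text
t 8.32 p [450.  -97.7  35.1] yaw 94.0 z [ 0.001 -0.    -1.   ] F [0.1 1.2 0.1] op 44.9 gf 0.0 q [-0.33 -0.1   2.22 -0.    1.02 -1.97]
[-129.9   -1.4   35.1]
lin [-80.9, 1.4, 1.2] rot [-0.0, 0.1, 0.0]
```

>>> step_arm(linear=[[0,0,1],[0,0,1],[0,0,1],[0,0,1],[-8,0.5,1],[-18,1,1],[-28,1.4,1],[-38,1.4,1],[-48,1.4,1],[-58,1.4,1],[-68,1.4,1],[-76,1.4,1],[-82,1.4,1],[-82,1.4,1],[-82,1.4,1]], delta_rot=[[0,0,0],[0,0,0],[0,0,0],[0,0,0],[0,0,0],[0,0,0],[0,0,0],[0,0,0],[0,0,0],[0,0,0],[0,0,0],[0,0,0],[0,0,0],[0,0,0],[0,0,0]], gripper=[-1,-1,-1,-1,-1,-1,-1,-1,-1,-1,-1,-1,-1,-1,-1])

```text
clock: 9.57
position: [0.5327, -0.0908, 0.0344]
tool_rot: [-0.109, 3.137, -0.001]
force: [2.3, 0.3, 3.5]
opening: 0.0397
grasp_force: 30.0
```

```bash
python3 - <<'E'
from h import *
st(); print(inF(env.observe()['position']*1000))
E
```

```text
t 9.57 p [532.7 -90.8  34.4] yaw 94.0 z [ 0.003 -0.001 -1.   ] F [2.3 0.3 3.5] op 39.7 gf 30.0 q [-0.27  0.08  2.04  0.    1.01 -1.91]
[-47.   -0.2  34.4]
```

>>> step_arm(linear=[[-1,0,0],[-2,0,0],[-3,0,0],[-4,0,0],[-4,0,0]], delta_rot=[[0,0,0],[0,0,0],[0,0,0],[0,0,0],[0,0,0]], gripper=[-1,-1,-1,-1,-1])

```text
clock: 9.98
position: [0.5342, -0.0905, 0.0343]
tool_rot: [0.11, -3.137, 0.0]
force: [-5.3, -0.9, 10.2]
opening: 0.0396
grasp_force: 30.0
```

```bash
python3 - <<'E'
from h import *
st(); print(inF(env.observe()['position']*1000))
E
```

```text
t 9.98 p [534.2 -90.5  34.3] yaw 94.0 z [-0.003 -0.    -1.   ] F [-5.3 -0.9 10.2] op 39.6 gf 30.0 q [-0.27  0.09  2.03 -0.    1.02 -1.91]
[-45.4  -0.1  34.3]
```

>>> step_arm(linear=[[-1,0,0],[-2,0,0],[-3,0,0],[-4,0,0],[-4,0,0],[-4,0,0]], delta_rot=[[0,0,0],[0,0,0],[0,0,0],[0,0,0],[0,0,0],[0,0,0]], gripper=[-1,-1,-1,-1,-1,-1])

```text
clock: 10.48
position: [0.5352, -0.0904, 0.0341]
tool_rot: [0.112, -3.129, 0.0]
force: [-16.4, -2.8, 19.1]
opening: 0.0399
grasp_force: 30.0
```

```bash
python3 - <<'E'
from h import *
st(); print(inF(env.observe()['position']*1000))
E
```

```text
t 10.48 p [535.2 -90.4  34.1] yaw 94.1 z [-0.011 -0.001 -1.   ] F [-16.4  -2.8  19.1] op 39.9 gf 30.0 q [-0.26  0.1   2.03 -0.    1.03 -1.9 ]
[-44.5  -0.   34.1]
```

>>> step_arm(linear=[[4,0,0],[4,0,0],[4,0,0],[4,0,0],[4,0,0],[4,0,0],[4,0,-10],[4,0,-30],[10,0,-60],[30,0,-100],[50,0,-140],[60,0,-160],[60,0,-160],[60,0,-160]], delta_rot=[[0,0,0],[0,0,0],[0,0,0],[0,0,0],[0,0,0],[0,0,0],[0,0,0],[0,0,0],[0,0,0],[0,0,0],[0,0,0],[0,0,0],[0,0,0],[0,0,0]], gripper=[-1,-1,0.3,0.3,0.3,0.3,0.3,0.3,0.3,0.3,0.3,0.3,-1,-1])

```text
clock: 11.65
position: [0.4803, -0.0945, 0.1964]
tool_rot: [-0.109, 3.134, -0.003]
force: [-1.0, 0.6, -0.9]
opening: 0.0535
grasp_force: 0.0
```

```bash
python3 - <<'E'
from h import *
st(); print(inF(env.observe()['position']*1000)); snap('wrist','w5'); snap('side','s5')
P,im,d=cloud('w5'); X=(P[...,:2]*1000-O)@EX; Y=(P[...,:2]*1000-O)@EY; Z=P[...,2]*1000
m=(X>-150)&(X<20)&(abs(Y)<23)&(Z>29)&(Z<38); print(m.sum(),np.percentile(X[m],[0,1,50]),np.percentile(Y[m],[1,99]),np.median(Z[m]))
cv2.imwrite('pics/v5.png',np.vstack([cv2.resize(im,(400,300)),cv2.resize(cv2.imread('pics/s5.png')[120:250,200:373],(400,300))]))
goal(F(43,-39,180),94)
E
```

```text
t 11.65 p [480.3 -94.5 196.4] yaw 94.0 z [ 0.005 -0.002 -1.   ] F [-1.   0.6 -0.9] op 53.5 gf 0.0 q [-0.3  -0.22  2.03  0.    1.33 -1.94]
[-99.5  -0.3 196.4]
2522 [-71.81442484 -71.3731583  -29.08271253] [-19.88370356  18.95315938] 33.66972816378275
lin [-143.7, -39.5, 12.6] rot [0.0, -0.1, 0.0]
```

View pics/v5.png

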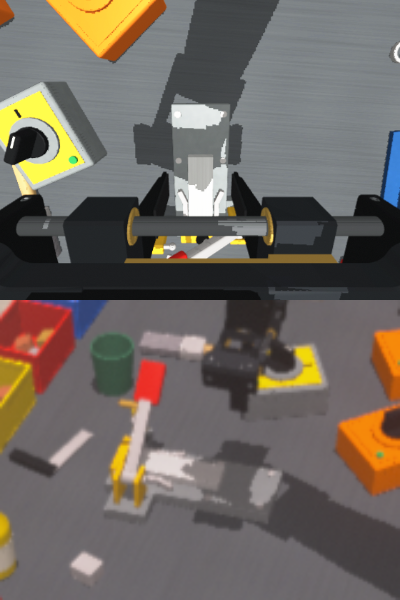

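The picture shows the bar between the rails under the raised arm. Its rear end reads -71.4 mm, so I'll nudge it from behind to be sure it is home.

>>> step_arm(linear=[[2,0,40],[2,0,80],[2,0,120],[2,0,150],[0,0,161],[0,0,161],[-6,0,161],[-11,0,161],[-14,0,161],[-17,0,161],[-20,0,161],[-22,0,161],[-22,0,161],[-22,0,161]], delta_rot=[[0,0,0],[0,0,0],[0,0,0],[0,0,0],[0,0,0],[0,0,0],[0,0,0],[0,0,0],[0,0,0],[0,0,0],[0,0,0],[0,0,0],[0,0,0],[0,0,0]], gripper=[-1,-1,-1,-1,-1,-1,-1,-1,-1,-1,-1,-1,-1,-1])

```text
clock: 12.92
position: [0.4982, -0.0924, 0.0315]
tool_rot: [0.111, -3.131, -0.001]
force: [-9.4, -1.1, 7.1]
opening: 0.0007
grasp_force: 4.9
```

```bash
python3 - <<'E'
from h import *
st(); print(inF(env.observe()['position']*1000))
E
```

```text
t 12.92 p [498.2 -92.4  31.5] yaw 94.1 z [-0.009  0.    -1.   ] F [-9.4 -1.1  7.1] op 0.7 gf 4.9 q [-0.29  0.02  2.11 -0.    1.02 -1.93]
[-81.4   0.5  31.5]
```

It resists with 9 N, so the bar is home against the stop. Now going above the paddle.

>>> step_arm(linear=[[8,0,0],[8,0,-40],[8,0,-80],[8,0,-120],[8,0,-160],[8,0,-185],[-40,-20,-185],[-80,-39,-185],[-124,-39,-185],[-124,-39,-185],[-124,-39,-185],[-124,-39,-185]], delta_rot=[[0,0,0],[0,0,0],[0,0,0],[0,0,0],[0,0,0],[0,0,0],[0,0,0],[0,0,0],[0,0,0],[0,0,0],[0,0,0],[0,0,0]], gripper=[-1,-1,-1,-1,-1,-1,-1,-1,-1,-1,-1,-1])

```text
clock: 13.92
position: [0.6276, -0.1226, 0.2165]
tool_rot: [0.11, -3.138, -0.001]
force: [-0.5, 0.2, -0.3]
opening: 0.0003
grasp_force: 0.0
```

```bash
python3 - <<'E'
from h import *
st(); print(inF(env.observe()['position']*1000))
for y,z in((-39,169),(-53,148),(-64.5,124),(-72,99.5),(-75,70)): goal(F(43,y,z),94)
E
```

```text
t 13.92 p [ 627.6 -122.6  216.5] yaw 94.0 z [-0.002  0.001 -1.   ] F [-0.5  0.2 -0.3] op 0.3 gf 0.0 q [-0.28  0.11  1.68  0.    1.35 -1.92]
[ 45.5 -38.6 216.5]
lin [2.4, -0.5, 47.5] rot [0.0, -0.1, 0.0]
lin [2.4, -14.5, 68.5] rot [0.0, -0.1, 0.0]
lin [2.4, -26.0, 92.4] rot [0.0, -0.1, 0.0]
lin [2.3, -33.5, 116.9] rot [0.0, -0.1, 0.0]
lin [2.3, -36.5, 146.4] rot [0.0, -0.1, 0.0]
```

>>> step_arm(linear=[[2,0,25],[2,0,40],[2,-1,48],[2,-8,58],[2,-14.5,68],[2,-20,80],[2,-26,92],[2,-30,104],[2,-33.5,117],[2,-35,129],[2,-36,138],[2,-36.5,144],[2,-36.5,147],[2,-36.5,147]], delta_rot=[[0,0,0],[0,0,0],[0,0,0],[0,0,0],[0,0,0],[0,0,0],[0,0,0],[0,0,0],[0,0,0],[0,0,0],[0,0,0],[0,0,0],[0,0,0],[0,0,0]], gripper=[-1,-1,-1,-1,-1,-1,-1,-1,-1,-1,-1,-1,-1,-1])

```text
clock: 15.08
position: [0.6287, -0.1602, 0.074]
tool_rot: [0.11, -3.139, 0.001]
force: [-8.8, 0.2, 18.9]
opening: 0.0005
grasp_force: 9.8
```

```bash
python3 - <<'E'
from h import *
st(); print(inF(env.observe()['position']*1000))
E
```

```text
t 15.08 p [ 628.7 -160.2   74. ] yaw 94.0 z [-0.001 -0.001 -1.   ] F [-8.8  0.2 18.9] op 0.5 gf 9.8 q [-0.33  0.25  1.77 -0.    1.12 -1.97]
[ 44.  -76.1  74. ]
```

```bash
python3 - <<'E'
from h import *
goal((493,-326,190),67.5)
E
```

```text
lin [147.1, -156.0, -115.7] rot [-0.1, -0.0, 26.5]
```

>>> step_arm(linear=[[0,0,-10],[0,0,-40],[0,0,-80],[0,0,-116],[147,-156,-116],[147,-156,-116],[147,-156,-116],[147,-156,-116],[147,-156,-116],[147,-156,-116],[147,-156,-116],[147,-156,-116],[147,-156,-116]], delta_rot=[[0,0,0],[0,0,0],[0,0,0],[0,0,0],[0,0,26.5],[0,0,26.5],[0,0,26.5],[0,0,26.5],[0,0,26.5],[0,0,26.5],[0,0,26.5],[0,0,26.5],[0,0,26.5]], gripper=[-1,-1,-1,-1,0.2,0.2,0.2,0.2,0.2,0.2,0.2,0.2,0.2])

```text
clock: 16.17
position: [0.4933, -0.3242, 0.186]
tool_rot: [-0.611, -3.081, -0.001]
force: [0.0, 1.1, 0.2]
opening: 0.0544
grasp_force: 0.0
```

```bash
python3 - <<'E'
from h import *
st(); snap('wrist','w6'); snap('top','t6'); snap('side','s6')
P,im,d=cloud('w6'); Z=P[...,2]*1000
D=np.hypot(P[...,0]*1000-493,P[...,1]*1000+326)
fit(P,(D<30)&(Z>92)&(Z<103),'knob'); fit(P,(D<100)&(Z>50)&(Z<60),'ctrl')
P,im,d=cloud('t6'); h=im.astype(int); m=(d>0)&(h[...,2]>150)&(h[...,1]<80)&(h[...,0]<80); X=(P[...,:2]*1000-O)@EX; Y=(P[...,:2]*1000-O)@EY
m&=(abs(X-45)<40)&(abs(Y+60)<70); print('paddle',m.sum(),X[m].mean(),Y[m].mean(),P[m][:,2].mean())
a=cv2.resize(cv2.imread('pics/w6.png'),(400,300)); b=cv2.resize(cv2.imread('pics/s6.png')[120:250,200:373],(400,300)); cv2.imwrite('pics/v6.png',np.vstack([a,b]))
E
```

```text
t 16.17 p [ 493.3 -324.2  186. ] yaw 67.6 z [-0.     0.001 -1.   ] F [0.  1.1 0.2] op 54.4 gf 0.0 q [-0.67  0.02  1.83  0.    1.29 -1.85]
knob 771 c [ 491.6 -326.4] size [13.9 40.5] longaxis deg -22.2 z 99.0 mean [ 490.6 -325.8]
ctrl 10257 c [ 492.1 -326.5] size [129.6 109.6] longaxis deg 27.2 z 55.2 mean [ 486.  -324.8]
paddle 260 44.821031792549086 -75.83464539788653 0.06086712157151767
```

View pics/v6.png

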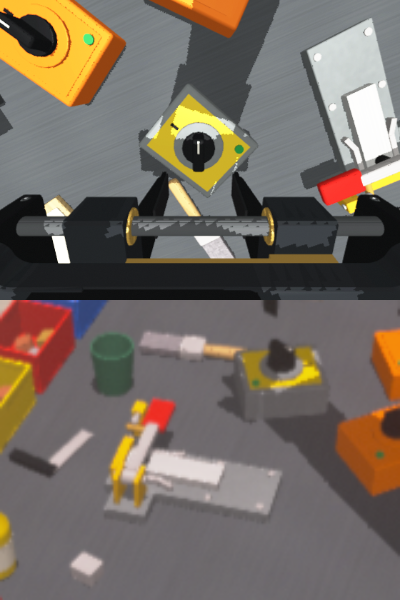

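The arm is latched level (paddle top at about 62 mm). The knob is at (492,-326) with its grip at -22°, so it needs about 50° anticlockwise.

>>> step_arm(linear=[[0,-2.3,40],[0,-2.3,75],[0,-2.3,95],[0,-2.3,101],[0,-2.3,101],[0,-2.3,101],[0,-2.3,101],[0,-2.3,101],[0,-2.3,101],[0,-2.3,101],[0,-2.3,101],[0,-2.3,101]], delta_rot=[[0,0,0],[0,0,0],[0,0,0],[0,0,0],[0,0,0],[0,0,0],[0,0,0],[0,0,0],[0,0,0],[0,0,0],[0,0,0],[0,0,0]], gripper=[0.2,0.2,0.2,0.2,0.2,-1,-1,-1,-1,-1,-1,-1])

```text
clock: 17.32
position: [0.492, -0.3271, 0.0859]
tool_rot: [0.613, 3.08, 0.002]
force: [5.0, 12.0, 5.1]
opening: 0.0157
grasp_force: 6.5
```

>>> step_arm(linear=[[0,0,0],[0,0,0],[0,0,0],[0,0,0],[0,0,0],[0,0,0],[0,0,0],[0,0,0],[0,0,0],[0,0,0],[0,0,0],[0,0,0]], delta_rot=[[0,0,-5],[0,0,-10],[0,0,-15],[0,0,-20],[0,0,-25],[0,0,-30],[0,0,-35],[0,0,-40],[0,0,-44],[0,0,-47],[0,0,-49],[0,0,-49]], gripper=[-1,-1,-1,-1,-1,-1,-1,-1,-1,-1,-1,-1])

```text
clock: 18.32
position: [0.4924, -0.3269, 0.0859]
tool_rot: [-0.721, 3.056, 0.001]
force: [2.4, 3.1, 1.2]
opening: 0.0144
grasp_force: 30.0
```

```bash
python3 - <<'E'
from h import *
st(); print(env.observe()['ft_torque'])
E
```

```text
t 18.32 p [ 492.4 -326.9   85.9] yaw 116.5 z [ 0.002  0.001 -1.   ] F [2.4 3.1 1.2] op 14.4 gf 30.0 q [-0.68  0.12  1.9   0.    1.12 -2.71]
[ 0.61891271 -0.37134978 -0.00370819]
```

>>> step_arm(linear=[[0,0,0],[0,0,0],[0,0,0],[0,0,0],[0,0,0]], delta_rot=[[0,0,-1.5],[0,0,-3],[0,0,-4.5],[0,0,-4.5],[0,0,-4.5]], gripper=[-1,-1,-1,-1,-1])

```text
clock: 18.73
position: [0.4922, -0.327, 0.0859]
tool_rot: [-0.835, 3.027, 0.001]
force: [2.4, 3.6, 2.4]
opening: 0.0148
grasp_force: 30.7
```

```bash
python3 - <<'E'
from h import *
st(); print(env.observe()['ft_torque'])
E
```

```text
t 18.73 p [ 492.2 -327.    85.9] yaw 120.9 z [ 0.001  0.001 -1.   ] F [2.4 3.6 2.4] op 14.8 gf 30.7 q [-0.68  0.12  1.9   0.    1.12 -2.79]
[ 0.73290757 -0.30226598 -0.66161654]
```

>>> step_arm(linear=[[0,0,0],[0,0,0],[0,0,0],[0,0,0],[0,0,-20],[0,0,-60],[0,0,-100],[0,0,-120],[0,0,-120],[0,0,-120]], delta_rot=[[0,0,0],[0,0,0],[0,0,0],[0,0,0],[0,0,0],[0,0,0],[0,0,0],[0,0,0],[0,0,0],[0,0,0]], gripper=[0.2,0.2,0.2,0.2,0.2,0.2,0.2,0.2,0.2,0.2])

```text
clock: 19.57
position: [0.4923, -0.3281, 0.2073]
tool_rot: [-0.839, 3.026, -0.005]
force: [-1.3, 1.5, -0.1]
opening: 0.057
grasp_force: 0.0
```

```bash
python3 - <<'E'
from h import *
st(); snap('wrist','w7'); snap('top','t7'); snap('side','s7')
P,im,d=cloud('w7'); Z=P[...,2]*1000
D=np.hypot(P[...,0]*1000-492,P[...,1]*1000+326)
fit(P,(D<30)&(Z>92)&(Z<103),'knob'); fit(P,(D<100)&(Z>50)&(Z<60),'ctrl')
P,im,d=cloud('t7'); h=im.astype(int); m=(d>0)&(h[...,2]>150)&(h[...,1]<80)&(h[...,0]<80); X=(P[...,:2]*1000-O)@EX; Y=(P[...,:2]*1000-O)@EY; Z=P[...,2]*1000
m&=(abs(X-45)<40)&(abs(Y+60)<70); print('paddle',m.sum(),X[m].mean(),Y[m].mean(),P[m][:,2].mean())
m=(X>-150)&(X<20)&(abs(Y)<23)&(Z>28)&(Z<38); fit(P,m,'bar'); print(np.percentile(X[m],[0,1]))
v,u=np.mgrid[:420,:560]
fit(P,(u>140)&(u<162)&(v>180)&(v<245)&(Z>40)&(Z<56),'brass')
cv2.imwrite('pics/v7.png',np.hstack([cv2.resize(im,(400,300)),cv2.resize(im[140:250,255:401],(400,300))]))
E
```

```text
t 19.57 p [ 492.3 -328.1  207.3] yaw 121.0 z [ 0.002 -0.003 -1.   ] F [-1.3  1.5 -0.1] op 57.0 gf 0.0 q [-0.68  0.01  1.8  -0.    1.33 -2.79]
knob 657 c [ 492.4 -327. ] size [41.3 14. ] longaxis deg 27.3 z 98.9 mean [ 491.2 -327.7]
ctrl 9058 c [ 492.3 -327.1] size [129.2 110.1] longaxis deg 27.2 z 55.2 mean [ 486.4 -330.3]
paddle 256 44.70300030376565 -76.0797710977281 0.060599527702778835
bar 443 c [554.3 -89.2] size [90.1 40. ] longaxis deg 4.4 z 33.1 mean [554. -89.]
[-70.36965292 -69.86815235]
brass 285 c [511.7 338.8] size [139.1  15.6] longaxis deg 10.9 z 47.0 mean [511.1 338.6]
```

View pics/v7.png

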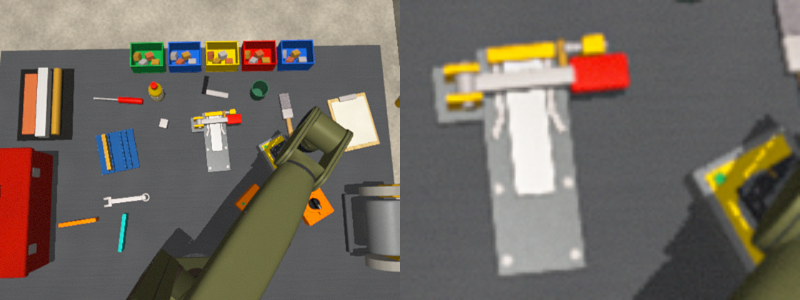

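The picture shows the bar under the latched arm with its rear end at -70 mm (home). The knob is aligned at 27.3° (its stop), and the brass bar and bystanders are unmoved. Handing in.

```bash
python3 -c "
from station import env
print(env.hand_in())"
```

```text
the job is handed in; nothing more can be done
None
```

The job is handed in: the aluminium bar lies flat and home against the end stop, the clamp arm is latched on it, and the feed knob is fully anticlockwise at its stop; the brass bar and other things were left where they were, and it took about 20 s of the 67 s allowed.

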